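Clear the bottle and pop the push-to-open cupboard

TASK

Open the wider of the two small push-to-open cupboards with fingertip touches alone, picking nothing up. First push the white bottle that stands in front of it along the bench, upright, until it is clear of everywhere the door could swing (it opens almost half a turn); then press the shut door in near the edge away from its hinges until the catch lets go, and leave the door sprung ajar. Keep the narrower cupboard shut and do not disturb the vial, the small beaker or the petri dish.

Things in the scene. Friction and masses are not known exactly. Their poses are not given: they have to be found in the camera images.
- wide_cupboard: The wider cupboard: grey with a wooden door, 162 wide (y), 130 deep (x) without the door, 120 mm high, fixed to the bench. Origin: centre of its underside. Its own -x axis points out of the front (towards the robot, give or take its yaw), +y to its left side as the robot sees it, z up. The shut door stands before the body with an 8 mm gap; its outer (front) face lies 83 mm from the origin along -x.
- wide_hinge (a point): Hinge axis (vertical) of the wide cupboard's door, at the door's left (+y) end in the plane of its outer face, 63 mm above the bench; two small steel hinges show there. The free edge of the door sweeps a circle of 156 mm radius about it in front of the cupboard, through almost half a turn, from shut to standing out at the left.
- wide_press (a point): Point on the outer face of the wide cupboard's door where it is best pressed: 22 mm short of its free (right, -y) edge, 95 mm above the bench, in line with the catch inside. Moves with the door. Pressed here, the catch lets go after about 4 mm of travel with about 2 to 4 N; the hard stop comes at 6 mm.
- wide_door (a joint): Plain wooden door without handle, 156 wide, 108 high (10 to 118 mm above the bench), 10 mm thick; in rad. 0 is shut (held by the catch against a light spring), positive opens towards the robot, negative is pressed in, to a hard stop at -0.045. Once the catch has let go, the door follows the finger as it draws back and springs to about 0.4 (free edge some 60 mm out) and stays there.
- narrow_door (a joint): Door of the narrower cupboard, of the same make and working, 106 mm wide, in rad; 0 is shut. It must stay shut.
- narrow_cupboard: The narrower cupboard: as the wide one but 112 mm wide. Origin: centre of its underside, axes as for the wide one. Either cupboard may be the left or the right one. Fixed to the bench.
- white_bottle: White plastic bottle with a white cap and a paper label, 48 mm across, 78 mm high, about 0.12 kg, loose. It starts 85 to 115 mm in front of the wide cupboard's door, within the swing of the door. Origin: centre of its underside. Out of the swing its centre is more than 180 mm (156 + 24) from wide_hinge, measured level.
- petri_dish: Bystander: clear petri dish, 66 across, 15 mm high, loose on top of the narrower cupboard. Origin: centre of its underside.
- vial: Bystander: glass vial with white cap, 26 across, 71 mm high, loose on the bench at the left. Origin: centre of its underside.
- small_beaker: Bystander: small glass beaker, 59 across, 72 mm high, loose on the bench at the right. Origin: centre of its underside.

How it is judged:
By the outcome, as a careful person would: the job done as asked, in the order asked, and still so for the second after the job is handed in, with the robot touching nothing.
It also fails if it takes over 48 s, if anything falls off the work surface, if the arm or the gripper's body presses on something with over 40 N, if the wrist force passes 120 N, or if a joint passes its speed limit or range.

ROBOT

A 6-joint arm with a two-finger parallel gripper is mounted at the origin on a cart in front of the work surface, level with it; the furniture and walls round the work are solid. World frame = base frame: x ahead of the robot, y to its left, z up, the work surface at z = 0. Lengths are in m, angles in rad, forces in N, time in s.
With the tool pointing down it reaches from about 0.325 to 0.775 m from the base axis. Payload 5.5 kg.
Tool frame: the origin (TCP) lies between the finger pads; the fingertips stand 8 mm ahead of it and the grasp point (between the pads) lies 11 mm behind it (tcp_to_tips is the distance from the TCP to the fingertips, in m); z points along the fingers, y is the line along which they close (so a half turn about z gives the same grasp; the last joint's range is limited). The gripper opens to 88 mm and grips with 3 to 60 N. Pads are 20 mm wide; open, the fingers measure 115 mm over their backs; the gripper's body (75 mm by 178 mm) begins 61 mm behind the grasp point.
Start: joints at [-1.227, 0.091, 1.231, -0, 1.82, -0.057], TCP at [0.234, -0.552, 0.231] pointing down, gripper open.
Joint ranges: [-2.87, 2.87], [-0.86, 2.18], [0.17, 2.46], [-1.51, 4.65], [0.06, 2.69], [-2.65, 2.65]. Speed limits (rad/s): [2.57, 2.57, 3.01, 3.14, 3.14, 3.14].

INTERFACE

Orientations are given as a unit quaternion [w, x, y, z].
In Python, from bench import * gives the robot as it stands. Calls block until the motion is done:
- move_to(position, orientation): joint-space move of the TCP to a pose.
- move_l(position, speed=0.15, orientation=None): straight line of the TCP; orientation=None keeps the orientation; speed is the mean speed in m/s.
- movej(angles): joint-space move.
- gripper_open() and close(): open the fingers fully, or close them until they stop; the grip force is fixed at half the most.
- hold(seconds).
- inverse_kinematics(position, orientation): joint angles nearest the present ones, or None.
- state(): the state.
- get_image(name): name is "side" or "top"; returns a dict with "frame" (384x512x3 uint8, blue, green, red), "depth" (384x512 float32, m along the optical axis (not along the pixel's ray), 0 where there is no reading), "camera_matrix" (3x3 intrinsics, pixels), "k1" (the pictures are not rectified: a ray, as slopes to the right and down, at radius r is drawn at 1 + k1 r^2 times it, then the intrinsics apply), "view" (4x4, takes a point from world to camera coordinates). Camera axes: x right, y up, looking along -z (the intrinsics and any distortion apply to the point x, -y, -z); pixel columns grow to the right and rows downward; lengths in m; the calibration is good to about 2 mm. A picture is of the moment at which its call begins.
A pose or a line that the arm cannot do raises IKError and nothing moves.
- job_done(): hands the job in; it is judged then, once.
The state is a dict: "time": time; "joint_pos": joint angles; "dq": joint speeds; "joint_torque": joint torques, N m; "ee_pos": TCP position; "ee_rot": TCP orientation; "ft_force": force on the tool from outside, world axes, zero at the start; "moment": the same for the moment, N m; "finger_gap": finger opening in m; "finger_force": force on a finger pad.
Only numpy, scipy, OpenCV 4.12 (cv2) and the standard library are available. Lean on these libraries where they do the work, as an engineer would, in place of code of your own. Each camera call takes 0.05 s, during which the arm holds its last target. There are 200 camera calls.

## Working session

There is one attempt and no reset: what is moved stays moved. The work goes in short steps, each a Python script; the robot and the scene stay as the last script left them, time stands still between calls to the robot, and variables do not carry over. Pictures are saved under pics/ and viewed, at most 10 in all, crops included, and the job is handed in when it is done.

```bash
mkdir -p pics
cat > h.py <<'E'
from bench import *
import numpy as np, cv2
def world(im):
    """per-pixel world points from depth"""
    K=np.array(im["camera_matrix"]);k=im["k1"];d=np.array(im["depth"],float)
    h,w=d.shape;v,u=np.mgrid[:h,:w]
    p=cv2.undistortPoints(np.stack([u,v],-1).reshape(-1,1,2).astype(float),K,np.array([k,0,0,0.])).reshape(h,w,2)
    c=np.stack([p[...,0]*d,-p[...,1]*d,-d,np.ones_like(d)],-1)
    W=(c@np.linalg.inv(np.array(im["view"])).T)[...,:3]; W[d==0]=np.nan
    return W
E
python3 - <<'E'
from h import *
for n in("top","side"):
    im=get_image(n); f=np.array(im["frame"]);cv2.imwrite(f"pics/{n}0.png",f)
    np.savez(f"{n}0.npz",**{k:np.array(v) for k,v in im.items()})
    V=np.linalg.inv(np.array(im["view"]));print(n,V[:3,3].round(3),(-V[:3,2]).round(2),im["k1"],np.isfinite(world(im)[...,0]).mean())
s=state();print(s["time"],s["ee_rot"],s["finger_gap"])
E
```

```text
top [0.416 0.003 1.411] [ 0.12 -0.02 -0.99] -0.057438451146852504 0.9959818522135416
side [0.632 0.943 0.856] [-0.03 -0.78 -0.62] -0.023839989249200413 0.9474385579427084
0.1 [-8.73357410e-04  9.79989416e-01  1.99047637e-01 -1.38946227e-04] 0.08781706733955524
```

View pics/top0.png

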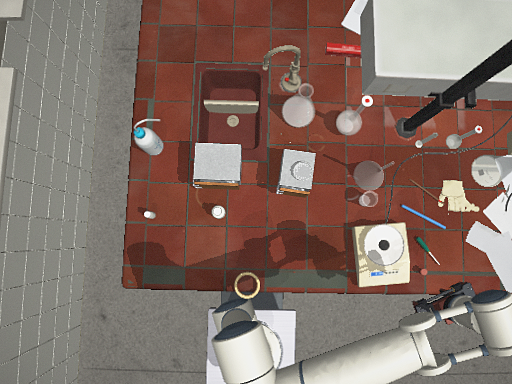

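View pics/side0.png

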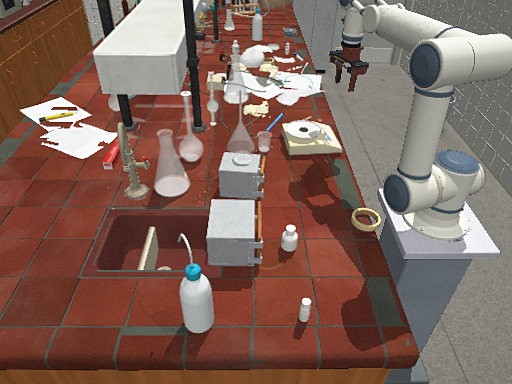

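The top view shows the wide cupboard at about (217,165), the narrow one with the dish at (297,171), the bottle at (218,212), the vial at (149,214) and the small beaker at (368,199). Next I measure them with depth.

Run:
```python
from h import *
for n in("top","side"):
    im=dict(np.load(n+"0.npz"));im["k1"]=float(im["k1"]);W=world(im)
    X,Y,Z=W[...,0],W[...,1],W[...,2]
    reg=(X>.3)&(X<.9)&(Y>-.45)&(Y<.5)
    print(n,"bench z",np.nanmedian(Z[reg&(abs(Z)<.02)]))
    m=(reg&(abs(Z-.12)<.006)).astype(np.uint8)
    for lo,hi,tag in((.114,.126,"cup"),(.02,.1,"obj")):
        m=(reg&(Z>lo)&(Z<hi)).astype(np.uint8)
        N,L,S,C=cv2.connectedComponentsWithStats(m,connectivity=4)
        for i in range(1,N):
            if S[i,4]<(300 if tag=="cup" else 25):continue
            P=W[L==i]
            if tag=="cup":
                r=cv2.minAreaRect((P[:,:2]*1000).astype(np.float32));print(tag,S[i],"rect",r,cv2.boxPoints(r).round(0).tolist())
            else: 
                t=P[P[:,2]>P[:,2].max()-.008]
                print(tag,S[i],C[i].round(),"min",P.min(0).round(3),"max",P.max(0).round(3),"topctr",t.mean(0).round(3),len(t))
```

```text
top bench z -0.00032184175482274924
cup [ 193  142   49   39 1664] rect ((673.880126953125, 132.3797607421875), (162.5786590576172, 131.0467071533203), 89.30779266357422) [[607.0, 52.0], [738.0, 50.0], [740.0, 213.0], [609.0, 214.0]]
cup [ 280  149   36   41 1098] rect ((654.8887939453125, -148.9792938232422), (112.16134643554688, 131.1278533935547), 83.53976440429688) [[583.0, -197.0], [714.0, -212.0], [726.0, -101.0], [596.0, -86.0]]
obj [283 104  32  23 417] [298. 116.] min [ 0.838 -0.222  0.02 ] max [ 0.899 -0.102  0.1  ] topctr [ 0.871 -0.158  0.096] 42
obj [335 109  27  27 470] [347. 123.] min [ 0.804 -0.393  0.03 ] max [ 0.897 -0.299  0.1  ] topctr [ 0.847 -0.344  0.096] 45
obj [145 136  18  19 139] [155. 147.] min [0.712 0.352 0.02 ] max [0.77  0.404 0.099] topctr [0.735 0.36  0.097] 13
obj [356 161  24  28 427] [367. 174.] min [ 0.606 -0.45   0.02 ] max [ 0.708 -0.383  0.1  ] topctr [ 0.656 -0.426  0.096] 27
obj [277 183  31  14  98] [290. 193.] min [ 0.566 -0.189  0.02 ] max [ 0.613 -0.083  0.1  ] topctr [ 0.577 -0.127  0.098] 9
obj [196 185  44   5 123] [217. 187.] min [0.
[... 1637 characters left out ...]
 428] [177. 179.] min [ 0.841 -0.181  0.02 ] max [ 0.9   -0.098  0.1  ] topctr [ 0.878 -0.133  0.096] 36
obj [218 165  47  32 825] [241. 185.] min [ 0.569 -0.185  0.02 ] max [ 0.728 -0.076  0.1  ] topctr [ 0.649 -0.093  0.096] 101
obj [281 225  17  23 282] [289. 236.] min [0.482 0.117 0.02 ] max [0.529 0.156 0.081] topctr [0.505 0.134 0.078] 55
obj [ 206  242   56   22 1031] [233. 252.] min [0.59  0.207 0.02 ] max [0.742 0.223 0.1  ] topctr [0.668 0.215 0.096] 119
obj [182 298  31  32 577] [198. 317.] min [0.714 0.385 0.02 ] max [0.783 0.429 0.1  ] topctr [0.744 0.419 0.096] 58
obj [299 298  12  21 186] [305. 308.] min [0.475 0.371 0.02 ] max [0.5   0.396 0.075] topctr [0.488 0.382 0.07 ] 59
```

Run:
```python
from h import *
q=[0,1,0,0]; bx=.503
close()
move_to([bx,.195,.20],q)
move_l([bx,.195,.037],.12)
print(state()["time"],state()["ee_pos"],state()["ft_force"])
im=get_image("side");cv2.imwrite("pics/s1.png",cv2.resize(im["frame"][130:330,160:420],None,fx=3,fy=3))
```

```text
5.75 [0.50359802 0.1952145  0.0380363 ] [-0.6499764  -0.08628018  0.27376652]
```

View pics/s1.png

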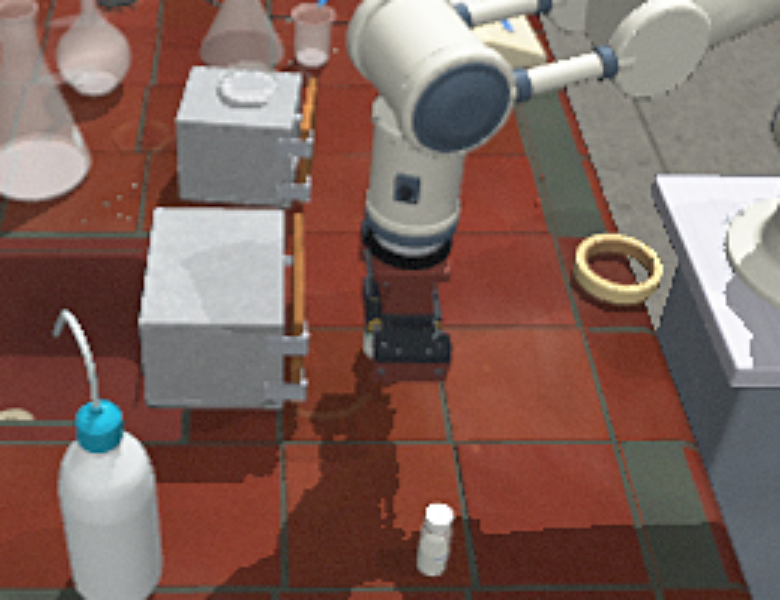

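The gripper (about (405,330) in the crop) is down beside the bottle, clear of the door and the vial at (435,540). I push now.

Run:
```python
from h import *
for y in (.15,.10,.05,.035):
    move_l([.503,y,.037],.045); s=state(); print(round(s["time"],2),s["ee_pos"].round(3) if hasattr(s["ee_pos"],'round') else s["ee_pos"],s["ft_force"])
move_l([.503,.07,.037],.06); move_l([.503,.078,.15],.15)
# stand off before the door
move_l([.45,.078,.20],.2)
im=get_image("side");W=world(im)
m=((W[...,2]>.02)&(W[...,2]<.09)&(W[...,0]>.42)&(W[...,0]<.56)&(W[...,1]>-.12)&(W[...,1]<.2)).astype(np.uint8)
P=W[m>0];print(len(P),P.min(0).round(3),P.max(0).round(3))
cv2.imwrite("pics/s2.png",cv2.resize(im["frame"][130:330,160:420],None,fx=3,fy=3))
```

```text
6.95 [0.503 0.15  0.037] [-0.29786168  0.0087722  -0.59580482]
8.21 [0.503 0.1   0.037] [0.27452503 0.09972847 0.08414527]
9.47 [0.503 0.05  0.037] [-0.77969707 -0.50455326  0.40702882]
9.95 [0.503 0.035 0.037] [ 0.51919093 -0.25492519 -0.23522274]
243 [ 0.478 -0.01   0.02 ] [0.524 0.029 0.081]
```

View pics/s2.png

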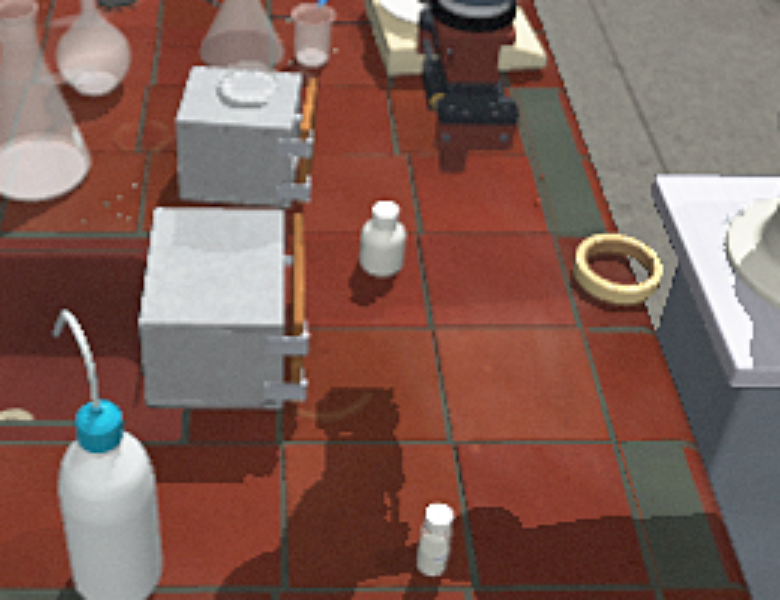

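The bottle is upright in the crop at about (383,245), world (0.501, 0.007). That is 225 mm from the hinge, so it is clear of the swing. Next I press the door.

Run:
```python
from h import *
y,z=.078,.095
def fx():
    a=[]
    for _ in range(5): hold(.02); a.append(state()["ft_force"][0])
    return np.mean(a)
move_l([.545,y,z+.02],.15); move_l([.555,y,z],.08); hold(.2); f0=fx(); x=.555; log=[]
stop=None
while x<.597:
    x+=.001; move_l([x,y,z],.02); f=f0-fx(); log.append((round(x,3),round(f,2)))
    if stop is None and f>1.0: stop=x+.0045
    if f>9 or (stop and x>=stop): break
print(log,state()["time"],state()["ee_pos"])
im=get_image("side");cv2.imwrite("pics/s3.png",cv2.resize(im["frame"][130:330,160:420],None,fx=3,fy=3))
```

```text
[(0.556, np.float64(0.12)), (0.557, np.float64(-0.11)), (0.558, np.float64(-0.07)), (0.559, np.float64(-0.13)), (0.56, np.float64(0.16)), (0.561, np.float64(-0.19)), (0.562, np.float64(-0.1)), (0.563, np.float64(0.13)), (0.564, np.float64(-0.38)), (0.565, np.float64(-0.15)), (0.566, np.float64(0.11)), (0.567, np.float64(-0.19)), (0.568, np.float64(-0.08)), (0.569, np.float64(-0.51)), (0.57, np.float64(-0.11)), (0.571, np.float64(0.12)), (0.572, np.float64(0.12)), (0.573, np.float64(0.26)), (0.574, np.float64(-0.15)), (0.575, np.float64(0.23)), (0.576, np.float64(-0.83)), (0.577, np.float64(-0.13)), (0.578, np.float64(0.58)), (0.579, np.float64(1.49)), (0.58, np.float64(0.95)), (0.581, np.float64(1.73)), (0.582, np.float64(1.22)), (0.583, np.float64(1.37)), (0.584, np.float64(1.67))] 23.5417 [0.58402951 0.07804921 0.09497158]
```

Run:
```python
from h import *
y,z=.078,.095
for x in (.585,.5855,.586):
    move_l([x,y,z],.02); hold(.05); f=np.mean([state()["ft_force"][0] for _ in range(3) if hold(.02) is None]); print(x,f)
    if f<-5: break
move_l([.50,y,z],.04); move_l([.44,y,.14],.12)
hold(.3)
im=get_image("side");cv2.imwrite("pics/s4.png",cv2.resize(im["frame"][130:330,160:420],None,fx=3,fy=3))
print(state()["time"])
```

```text
0.585 nan
0.5855 nan
0.586 nan
28.0667
  return _methods._mean(a, axis=axis, dtype=dtype,
  ret = ret.dtype.type(ret / rcount)
```

View pics/s4.png

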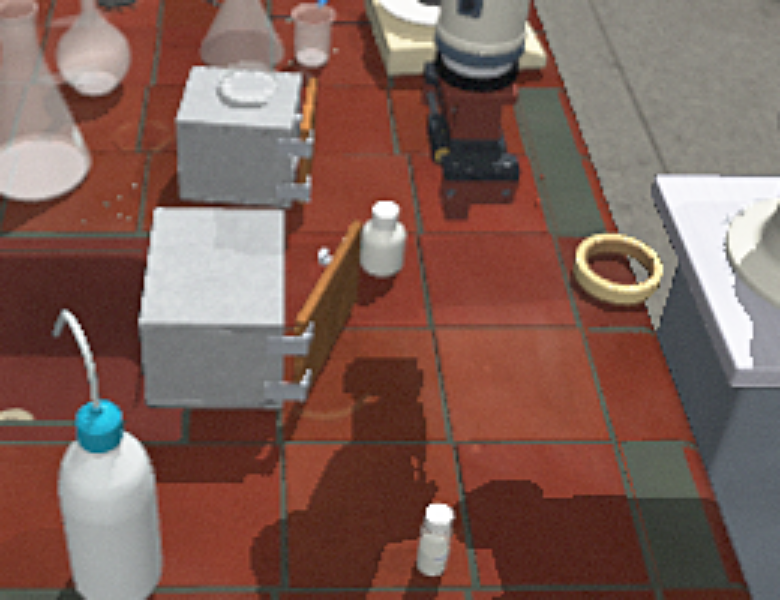

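The wide door stands ajar, with its free edge at about (358,225) in the crop. The bottle is upright and clear at (383,245), the narrow door is shut, and the gripper touches nothing. My force readout in that last step was broken and returned nan, but the press went only 2 mm past the last measured 1.7 N, and the catch released.

```bash
python3 -c "
from bench import *
print(job_done())"
```

```text
the job is handed in; nothing more can be done
None
```

The job is handed in: the bottle is pushed clear and upright (225 mm from the hinge), the wide cupboard's door is sprung ajar, the narrow one is shut, and the vial, beaker and dish are undisturbed as far as the last picture shows, at about 28 s; the force on the last 2 mm of the press went unread because of a script error.

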